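# Fit the matching guide plate on the drilling jig

## Task

An amber lump waits in the drilling jig for its guide plate. Of the three blue plates, pick the one whose two holes match the jig's two brass dowel pins, and lower it over the pins until it lies flat on the jig; do not drop it from above the pins. The other two plates must end up lying on the table.

Things in the scene. Friction and masses are not known exactly. Their poses are not given: they have to be found in the camera images.
- drill_jig: Fixed, 126 (x) x 76 (y) mm: dark base; two grey lands, tops 26 mm above the table, carry the plate; amber lump between, lower. On each land a brass pin, 10 mm thick, 25 high (upper 11 tapers), at x = -35 and +35 mm. Origin: centre of underside, z up. Plate seats origin over origin, x along x, either way round. (A glass case stands right of the table: rise 0.25 m before swinging in.)
- plate_middle: Loose blue plate, 110 (x) x 70 (y) x 8 mm, lying flat. Origin: centre of underside, z up. On its centre a square aluminium grip block, 24 x 24 mm, from 8 to 46 mm above the underside; take it from above by the faces looking along y, clear of the pins. Two round 20 mm through holes at x = -35 and +35 mm, y = 0: 70 mm apart like the jig's pins, so it fits, with 5 mm of play.
- plate_close: Loose blue plate, 110 (x) x 70 (y) x 8 mm, lying flat. Origin: centre of underside, z up. On its centre a square aluminium grip block, 24 x 24 mm, from 8 to 46 mm above the underside; take it from above by the faces looking along y, clear of the pins. Two round 20 mm through holes at x = -24 and +24 mm, y = 0: 48 mm apart, too close for the jig's pins.
- plate_diagonal: Loose blue plate, 110 (x) x 70 (y) x 8 mm, lying flat. Origin: centre of underside, z up. On its centre a square aluminium grip block, 24 x 24 mm, from 8 to 46 mm above the underside; take it from above by the faces looking along y, clear of the pins. Two round 20 mm through holes on the diagonal, at (-39, -20) and (39, 20) mm: 88 mm apart, too far for the jig's pins.

How it is judged:
By the outcome, as a careful person would: the job done as asked, in the order asked, and still so for the second after the job is handed in, with the robot touching nothing.
It also fails if it takes over 40 s, if anything falls off the work surface, if the arm or the gripper's body presses on something with over 40 N, if the wrist force passes 120 N, or if a joint passes its speed limit or range.

## Robot

A 6-joint arm with a two-finger parallel gripper is mounted at the origin on a cart in front of the work surface, level with it; the furniture and walls round the work are solid. World frame = base frame: x ahead of the robot, y to its left, z up, the work surface at z = 0. Lengths are in m, angles in rad, forces in N, time in s.
With the tool pointing down it reaches from about 0.35 to 0.975 m from the base axis. Payload 7.1 kg.
Tool frame: the origin (TCP) lies midway between the tips of the shut fingers; the grasp point (between the pads) lies 19 mm behind it; z points along the fingers, y is the line along which they close (so a half turn about z gives the same grasp; the last joint's range is limited). The gripper opens to 88 mm and grips with 3 to 60 N. Pads are 20 mm wide; open, the fingers measure 115 mm over their backs; the gripper's body (75 mm by 178 mm) begins 61 mm behind the grasp point.
Start: joints at [-1.272, 0.423, 1.63, -0, 1.089, -0.019], TCP at [0.195, -0.594, 0.202] pointing down, gripper open.
Joint ranges: [-3, 3], [-0.9, 2.11], [0.09, 2.58], [-1.31, 4.45], [0.11, 2.69], [-2.54, 2.54]. Speed limits (rad/s): [2.39, 2.39, 3.01, 3.14, 3.14, 3.14].

## Interface

Orientations are given as a unit quaternion [w, x, y, z].
In Python, from station import move_pose, movel, movej, command_gripper, wait, inverse_kinematics, read_camera, camera_info, MotionError, job_done, get_time, get_joint_pos, get_qvel, get_effort, get_tcp_pos, get_ee_rot, get_ft_force, get_ft_torque, get_grip_width, get_finger_force gives the robot as it stands. Calls block until the motion is done:
- move_pose(position, orientation): joint-space move of the TCP to a pose.
- movel(position, frame=None, v=0.15, until_force=None): straight line of the TCP; frame=None keeps the orientation; v is the mean speed in m/s. With until_force (N) it stops when the force on the tool has changed by that much, and returns True; else False.
- movej(angles): joint-space move.
- command_gripper(opening): opening from 0.0 (shut) to 1.0 (fully open); the grip force is fixed at half the most; returns when the fingers have stopped.
- wait(seconds).
- inverse_kinematics(position, orientation): joint angles nearest the present ones, or None.
- read_camera(name): name is "scene" or "top"; returns the picture (480x640x3 uint8, red, green, blue); there is no depth.
- camera_info(name): a dict with "intrinsics" (3x3 intrinsics, pixels), "T" (4x4, takes a point from camera to world coordinates). Camera axes: x right, y up, looking along -z (the intrinsics and any distortion apply to the point x, -y, -z); pixel columns grow to the right and rows downward; lengths in m; the calibration is good to about 2 mm. A picture is of the moment at which its call begins. camera_info takes no time and is no camera call.
A pose or a line that the arm cannot do raises MotionError and nothing moves.
- job_done(): hands the job in; it is judged then, once.
Readings, each from a call of its own:
- get_time(): time.
- get_joint_pos(): joint angles.
- get_qvel(): joint speeds.
- get_effort(): joint torques, N m.
- get_tcp_pos(): TCP position.
- get_ee_rot(): TCP orientation.
- get_ft_force(): force on the tool from outside, world axes, zero at the start.
- get_ft_torque(): the same for the moment, N m.
- get_grip_width(): opening from 0.0 (shut) to 1.0 (fully open).
- get_finger_force(): force on a finger pad.
Only numpy, scipy, OpenCV 4.12 (cv2) and the standard library are available. Lean on these libraries where they do the work, as an engineer would, in place of code of your own. Each camera call takes 0.05 s, during which the arm holds its last target. There are 200 camera calls.

## Working session

There is one attempt and no reset: what is moved stays moved. The work goes in short steps, each a Python script; the robot and the scene stay as the last script left them, time stands still between calls to the robot, and variables do not carry over. Pictures are saved under pics/ and viewed, at most 10 in all, crops included, and the job is handed in when it is done.

```bash
mkdir -p pics; python3 - <<'E'
from station import *
import cv2
for n in("scene","top"):
    cv2.imwrite(f"pics/{n}0.png",read_camera(n)[:,:,::-1]); i=camera_info(n); print(n,i)
E
```

```text
scene {'intrinsics': array([[593.94090319,   0.        , 326.54123521],
       [  0.        , 593.94090319, 235.2625652 ],
       [  0.        ,   0.        ,   1.        ]]), 'T': array([[-8.56591537e-01, -3.93658959e-01,  3.33591910e-01,
         8.90117926e-01],
       [ 5.15994746e-01, -6.54255579e-01,  5.52900587e-01,
         4.51572597e-01],
       [ 6.00098266e-04,  6.45741637e-01,  7.63555747e-01,
         7.56610666e-01],
       [ 0.00000000e+00,  0.00000000e+00,  0.00000000e+00,
         1.00000000e+00]])}
top {'intrinsics': array([[593.38299495,   0.        , 323.21728319],
       [  0.        , 593.38299495, 248.33118436],
       [  0.        ,   0.        ,   1.        ]]), 'T': array([[-0.02587333,  0.98310239, -0.18121881,  0.40959874],
       [-0.99942139, -0.02944214, -0.01703066, -0.0778888 ],
       [-0.02207835,  0.18067331,  0.98329533,  0.92063623],
       [ 0.        ,  0.        ,  0.        ,  1.        ]])}
```

View pics/top0.png

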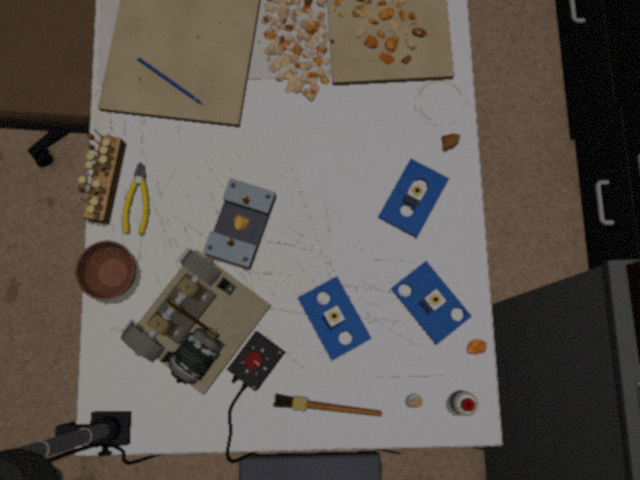

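View pics/scene0.png

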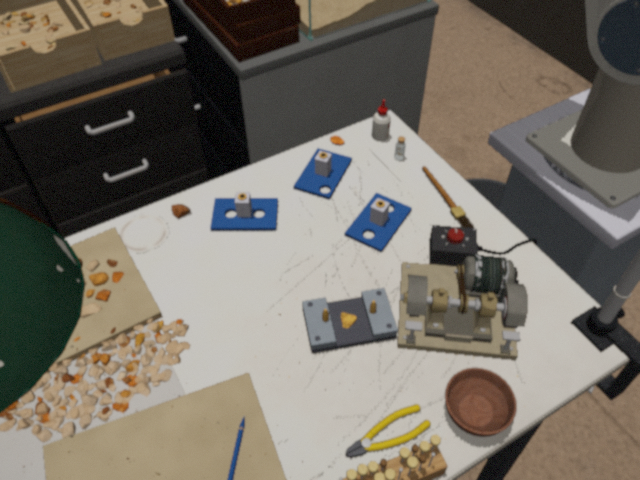

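The top view shows the jig at about (240,223). The plates are at (415,198), (431,302) and (335,318), and each shows its holes. Next I'll measure hole spacings and poses by casting rays.

```bash
cat > h.py <<'E'
import cv2, numpy as np
from station import *
def ray(n,px,z):
    i=camera_info(n);T=i["T"];K=i["intrinsics"]
    d=np.linalg.inv(K)@np.array([px[0],px[1],1.]); d=T[:3,:3]@(d*[1,-1,-1]); o=T[:3,3]
    return o+d*(z-o[2])/d[2]
def rayfit(n,px,z): return np.array([ray(n,p,z)[:2] for p in px],np.float32)
def plates(n,img,z=.008):
    hsv=cv2.cvtColor(img,cv2.COLOR_RGB2HSV)
    m=cv2.inRange(hsv,(100,130,40),(125,255,255))
    cs,h=cv2.findContours(m,cv2.RETR_CCOMP,cv2.CHAIN_APPROX_NONE)
    out=[]
    for k,c in enumerate(cs):
        if h[0][k][3]!=-1 or cv2.contourArea(c)<500: continue
        w=rayfit(n,c[:,0],z); r=cv2.minAreaRect(w*1000)
        b=cv2.boxPoints(r); e1,e2=b[1]-b[0],b[2]-b[1]
        e=e1 if np.linalg.norm(e1)>np.linalg.norm(e2) else e2
        a=np.arctan2(e[1],e[0]); R=np.array([[np.cos(a),np.sin(a)],[-np.sin(a),np.cos(a)]])
        hs=[]
        for j,cc in enumerate(cs):
            if h[0][j][3]==k and cv2.contourArea(cc)>10:
                wc=rayfit(n,cc[:,0],z)*1000; q=cv2.minAreaRect(wc)
                hs.append((np.round(R@(np.array(q[0])-r[0]),1).tolist(),np.round(q[1],0).tolist()))
        out.append((np.array(r[0])/1000,np.round(r[1],1),a,hs,c[:,0].mean(0)))
    return out
E
python3 - <<'E'
from h import *
for n in("top","scene"):
    im=read_camera(n)
    for p in plates(n,im):
        print(n,p[4].round(),p[0].round(4),p[1],"deg",np.degrees(p[2]).round(1),p[3])
im=read_camera("top")[150:300,140:300]
cv2.imwrite("pics/jt.png",cv2.resize(im[:,:,::-1],None,fx=4,fy=4,interpolation=2))
im=read_camera("scene")[250:370,285:445]
cv2.imwrite("pics/js.png",cv2.resize(im[:,:,::-1],None,fx=4,fy=4,interpolation=2))
E
```

```text
top [334. 318.] [ 0.4698 -0.0754] [106.3  67. ] deg 27.3 [([-35.0, 0.3], [25.0, 24.0]), ([2.1, -1.1], [32.0, 32.0]), ([34.6, 0.3], [25.0, 24.0])]
top [431. 302.] [ 0.4896 -0.2246] [106.1  67.8] deg 36.5 [([-38.5, -19.5], [24.0, 24.0]), ([-1.1, -4.7], [30.0, 36.0]), ([38.7, 20.0], [25.0, 23.0])]
top [413. 198.] [ 0.6556 -0.2067] [ 66.2 107.8] deg -30.7 [([-0.2, 0.2], [30.0, 72.0])]
scene [245. 214.] [ 0.6578 -0.2037] [ 69.  106.3] deg -31.0 []
scene [378. 222.] [ 0.4718 -0.0727] [108.5  67.3] deg 27.2 [([35.6, 0.1], [23.0, 24.0]), ([-20.7, -9.8], [64.0, 44.0])]
scene [323. 174.] [ 0.4917 -0.2215] [108.5  67.1] deg 36.4 [([39.0, 19.6], [23.0, 24.0])]
```

View pics/jt.png

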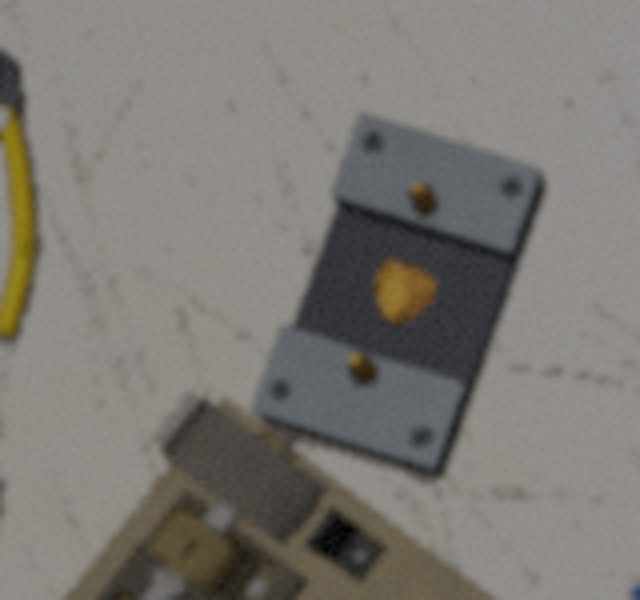

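View pics/js.png

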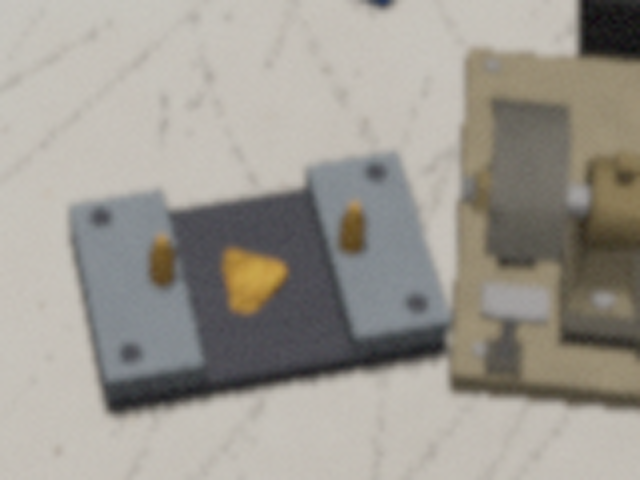

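The middle plate is the one at (335,318), with holes at ±35. Next I'll locate the jig from the land corners and pin tips in both crops.

```bash
python3 - <<'E'
from h import *
def f(n,pts,off,z): return rayfit(n,np.array(pts)/4+off,z)
for n,off,C,P in(("top",(140,150),[(363,115),(545,172),(440,475),(258,418)],[(415,185),(353,354)]),
             ("scene",(285,250),[(70,205),(162,192),(398,152),(447,322),(108,382)],[(162,236),(353,203)])):
    c=f(n,C,off,.026);p=f(n,P,off,.051)
    if n=="scene": c=c[[0,2,3,4]]
    print(n,"corners\n",c.round(4).tolist(),c.mean(0)); e=[c[k]-c[(k+1)%4] for k in range(4)]
    print([(np.linalg.norm(v).round(4),np.degrees(np.arctan2(v[1],v[0])).round(1)) for v in e])
    d=p[0]-p[1];print("pins",p,p.mean(0),np.linalg.norm(d),np.degrees(np.arctan2(d[1],d[0])))
# machine height: block top corner seen in both
print(ray("scene",(600/4+285-20,100/4+250),.0))
q0=get_joint_pos()
def quat(yaw): # tool down, tool y axis along yaw+90deg
    return np.array([0,np.cos(yaw/2),np.sin(yaw/2),0])
print(get_ee_rot())
for nm,(x,y),a in(("pick",(.4708,-.074),27.3),("jig",(.60,.08),-17)):
    for b in(0,180):
        for z in(.014,.1,.27): print(nm,b,z,np.round(inverse_kinematics([x,y,z],quat(np.radians(a+b))),2))
E
```

```text
top corners
 [[0.6901000142097473, 0.08009999990463257], [0.6646000146865845, 0.008700000122189522], [0.5461000204086304, 0.0502999983727932], [0.5702999830245972, 0.12030000239610672]] [0.6177618  0.06485818]
[(np.float32(0.0758), np.float32(70.4)), (np.float32(0.1255), np.float32(-19.3)), (np.float32(0.0741), np.float32(-109.0)), (np.float32(0.1263), np.float32(161.4))]
pins [[0.6539228  0.05582004]
 [0.5891297  0.07924737]] [0.62152624 0.0675337 ] 0.06889838 -19.878536
scene corners
 [[0.6668999791145325, 0.013299999758601189], [0.5498999953269958, 0.0560000017285347], [0.5769000053405762, 0.12549999356269836], [0.6919999718666077, 0.08429999649524689]] [0.6214266 0.069754 ]
[(np.float32(0.1246), np.float32(-20.0)), (np.float32(0.0745), np.float32(-111.2)), (np.float32(0.1223), np.float32(160.3)), (np.float32(0.0753), np.float32(70.5))]
pins [[0.6532619  0.05635238]
 [0.5878657  0.07946797]] [0.6205638  0.06791018] 0.069361314 -19.466974
[0.4822709  0.04612014 0.        ]
[-2.44114556e-04  9.87400324e-01  1.58242030e-01 -3.10585975e-05]
pick 0 0.014 [-0.18  0.53  2.05 -0.    0.56  0.91]
pick 0 0.1 [-0.18  0.37  2.02 -0.    0.75  0.91]
pick 0 0.27 [-0.18  0.12  1.88 -0.    1.15  0.91]
pick 180 0.014 [-0.18  0.53  2.05 -0.    0.56 -2.23]
pick 180 0.1 [-0.18  0.37  2.02 -0.    0.75 -2.23]
pick 180 0.27 [-0.18  0.12  1.88 -0.    1.15 -2.23]
jig 0 0.014 [ 0.11  0.65  1.76 -0.    0.72  1.98]
jig 0 0.1 [ 0.11  0.52  1.74 -0.    0.88  1.98]
jig 0 0.27 [ 0.11  0.32  1.61 -0.    1.21  1.98]
jig 180 0.014 [ 0.11  0.65  1.76 -0.    0.72 -1.16]
jig 180 0.1 [ 0.11  0.52  1.74 -0.    0.88 -1.16]
jig 180 0.27 [ 0.11  0.32  1.61 -0.    1.21 -1.16]
```

```bash
cat >> h.py <<'E'
def quat(deg):
    y=np.radians(deg); return np.array([0,np.cos(y/2),np.sin(y/2),0])
E
python3 - <<'E'
from h import *
p=get_tcp_pos(); movel([p[0],p[1],p[2]+.255],v=.35)
x,y=.4708,-.0740
move_pose([x,y,.30],quat(27.3)); print(get_time())
movel([x,y,.10],v=.25)
print(movel([x,y,.015],v=.08,until_force=8),get_tcp_pos())
command_gripper(0); print(get_grip_width()*88,get_finger_force(),get_time())
movel([x,y,.115],v=.12); print(get_grip_width()*88,get_ft_force(),get_time())
movel([x,y,.14],v=.12)
move_pose([.620,.0675,.14],quat(-19.7)); print(get_time(),get_tcp_pos())
for n in("scene","top"):
    im=read_camera(n); cv2.imwrite(f"pics/{n}1.png",im[:,:,::-1])
    for q in plates(n,im,.14-.015+.008): print(n,q[4].round(),q[0].round(4),q[1],np.degrees(q[2]).round(1),q[3])
E
```

```text
3.35
False [ 0.47121981 -0.07408056  0.0154016 ]
23.984206772752188 29.999869465827942 6.5083
23.99538549696115 [-0.18085638 -0.32815097 -2.08640322] 7.4917
8.8667 [0.61895873 0.0671066  0.13896919]
scene [350. 277.] [0.62   0.0707] [ 70.2 107. ] -20.5 [([35.2, 0.2], [23.0, 22.0])]
scene [245. 215.] [ 0.6961 -0.0951] [55.6 88.6] -31.0 []
top [431. 302.] [ 0.4787 -0.2045] [91.4 58.3] 36.4 [([-33.2, -16.9], [21.0, 21.0]), ([-1.0, -4.3], [26.0, 31.0]), ([33.3, 17.3], [21.0, 20.0])]
top [413. 198.] [ 0.6218 -0.189 ] [56.8 93. ] -31.0 [([-0.1, 0.6], [27.0, 62.0])]
```

View pics/scene1.png

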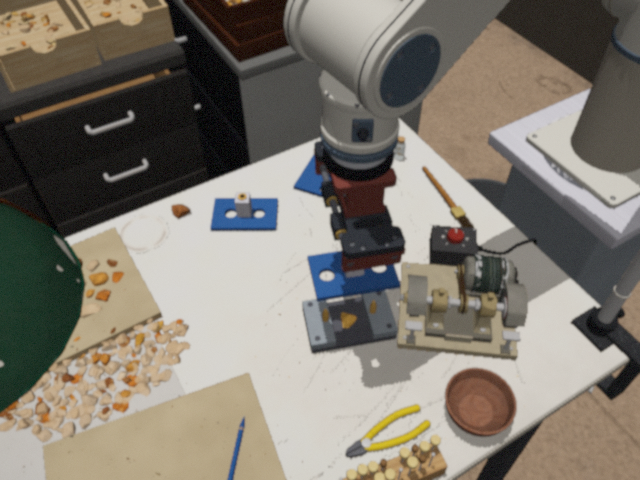

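The scene view shows the plate held level above the jig at about (352,275), offset about 1 mm, with both wrong plates still flat on the table. I'll lower it with a force guard.

```bash
python3 - <<'E'
from h import *
x,y=.620,.0668
movel([x,y,.072],frame=quat(-19.3),v=.12); wait(.2); print(get_tcp_pos())
im=read_camera("scene"); cv2.imwrite("pics/s2.png",cv2.resize(im[220:370,270:470,::-1],None,fx=4,fy=4,interpolation=2))
for q in plates("scene",im,.065)[:1]: print(q[4],q[0].round(4),q[1],np.degrees(q[2]).round(1),q[3])
print(movel([x,y,.0395],v=.03,until_force=6),get_tcp_pos(),get_ft_force(),get_time())
im=read_camera("scene"); cv2.imwrite("pics/s3.png",cv2.resize(im[220:370,270:470,::-1],None,fx=4,fy=4,interpolation=2))
E
```

```text
[0.62068613 0.06684174 0.07296483]
[346.03463203 306.19480519] [0.6215 0.0694] [ 71.  108.6] -20.4 [([34.3, -1.1], [21.0, 19.0])]
True [0.61967253 0.06676669 0.04101487] [-0.88769263 -0.66222234  4.50293603] 10.8833
```

View pics/s3.png

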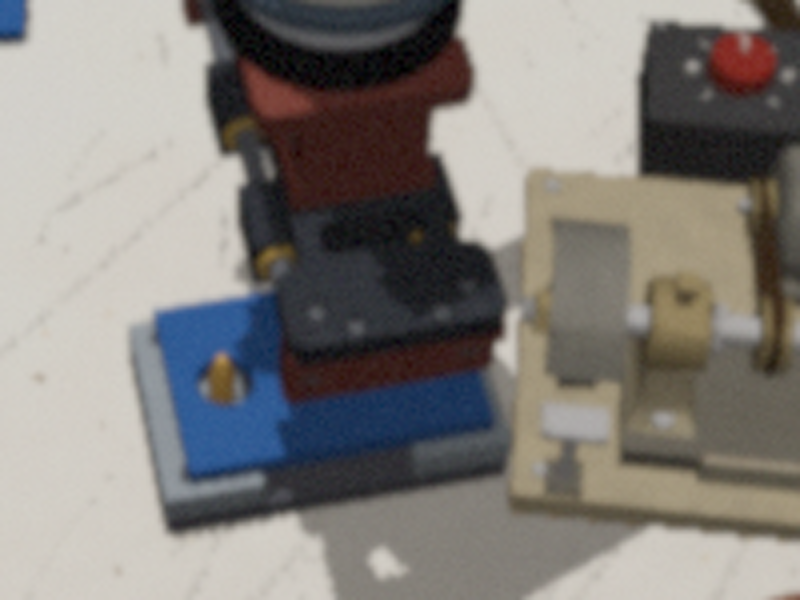

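Seated: contact came at exactly the expected height, and the pin stands up through the hole at (222,378). Now release, retreat and check.

```bash
python3 - <<'E'
from h import *
command_gripper(.65); p=get_tcp_pos(); movel([p[0],p[1],.15],v=.12); movel([p[0],p[1],.3],v=.25)
move_pose([.40,-.15,.35],quat(0)); wait(.3); print(get_time())
a=read_camera("scene"); b=read_camera("top")
for n,i in(("scene",a),("top",b)):
    for q in plates(n,i,.034): print(n,q[4].round(),q[0].round(4),q[1],np.degrees(q[2]).round(1),q[3])
A=cv2.resize(a[230:370,275:475],(800,560),interpolation=2);cv2.imwrite("pics/f.png",A[:,:,::-1])
E
```

```text
14.9417
scene [350. 313.] [0.6204 0.0699] [ 71.6 108.3] -19.3 [([33.9, -3.5], [26.0, 21.0]), ([-35.1, -2.9], [22.0, 24.0])]
scene [245. 214.] [ 0.6659 -0.181 ] [ 66.6 102.9] -31.0 []
scene [323. 174.] [ 0.5054 -0.1983] [104.7  64.8] 36.4 [([37.8, 19.0], [22.0, 24.0])]
top [239. 223.] [0.6173 0.0653] [ 70.7 108.9] -19.2 [([-35.0, 1.4], [23.0, 23.0]), ([4.8, 7.6], [37.0, 36.0]), ([35.5, 1.0], [23.0, 22.0])]
top [413. 196.] [ 0.6486 -0.2031] [ 64.1 104.9] -30.9 [([-0.6, 0.9], [30.0, 69.0])]
```

View pics/f.png

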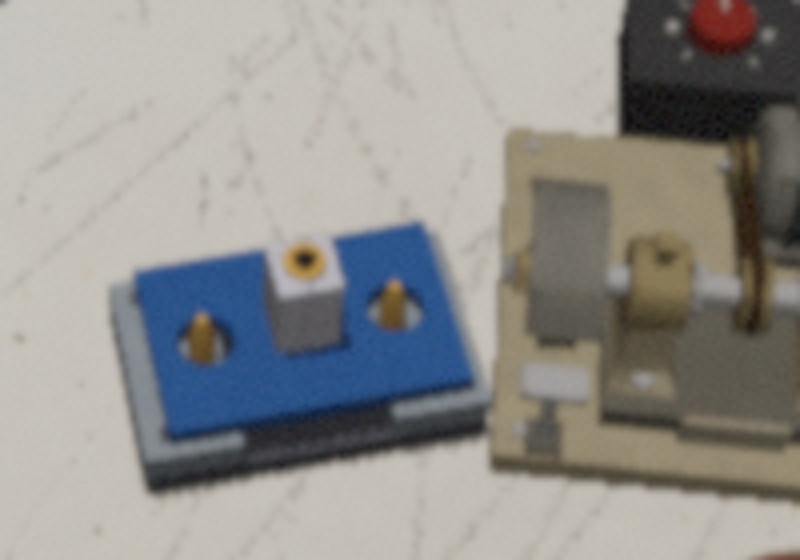

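The plate lies flat on both lands, with pins through both holes at (203,340) and (394,305). The other two plates haven't moved.

```bash
python3 -c "
from station import *
print(job_done())"
```

```text
the job is handed in; nothing more can be done
None
```

The job is handed in: `plate_middle` lies flat on the jig with both pins through its holes, the other two plates are still on the table, and the robot's clock read about 15 s at the last check.

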